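Angle an extrusion past the clamp post into its nest

TASK

Load the length of aluminium extrusion into the clamping nest by pushing it along the bench with the fingertips: swing one end in behind the clamp post and under its bridge, then push the other end round, until the bar lies between the two end blocks, flush along the rear fence. Only push it, never grip, lift or tip it, and leave the other things on the bench where they are.

Things in the scene. Friction and masses are not known exactly. Their poses are not given: they have to be found in the camera images.
- extrusion: loose bar of dark anodised slotted aluminium extrusion, 180 mm long (its y axis), 20 x 20 mm in section, about 0.15 kg, lying on the bench in front of the nest (robot's side), roughly along it; origin at the centre of its underside; both ends are alike
- nest: fixed steel clamping nest, screwed to the bench. Origin at bench level on the face of its rear fence, half-way along it; y runs along the fence, x points away from the open front, through the fence. Fence 27 mm high, 236 mm long, 10 mm thick, its screwed foot behind it. The bar enters from the front at an angle of about 12 to 25 degrees, +y end first and -y end out to the front (-x)
- nest_bay (a point): where the middle of the seated bar lies: half-way between the end blocks, 10 mm before the fence, 10 mm above the bench. The bay between the end blocks is 192 mm long; the way straight in, between the post and the -y block, is only 156 mm wide, too short for the bar
- nest_post (a point): axis, at bench level, of the clamp post: steel pillar 16 mm in diameter before the bay, near its +y end (nest frame x = -44, y = +68 mm), 36 mm clear of the fence
- nest_bridge (a point): centre of the underside of the bridge that runs from the post to the fence top (nest frame x = -22, y = +68 mm): 27 mm above the bench, 68 mm long in x, 18 mm wide in y, 8 mm thick. Its thumb screw (nest frame x = -12 mm) has a pad 24.5 mm and a knob 52 mm above the bench, the nest's highest point. The bar passes under it
- block_far (a point): centre of the top of the end block at the +y end, next to the post: steel, 22 mm wide in y, 24 mm high, reaching 32 mm forward of the fence; its inner face is at nest frame y = +96 mm
- block_open (a point): centre of the top of the end block at the -y end, like the other; its inner face is at nest frame y = -96 mm
- flux_pot: round flux pot with a white screw lid, 42 mm across, 23 mm high, behind the fence; origin at the centre of its underside; a bystander, to be left alone
- tweezers: steel tweezers, 122 x 12 x 9 mm, lying behind the fence; origin under their middle, long axis x; a bystander, to be left alone
- rubber_stopper: tapered grey rubber stopper, 32 mm across, 24 mm high, standing beyond the nest's -y end; origin at the centre of its underside; a bystander, to be left alone
- driver_red: flat screwdriver with a red handle, 146 x 15 x 16 mm, lying on the robot's side of the extrusion; origin under its middle, long axis x; a bystander, to be left alone
- insulator_block: pale fibre terminal block, 20 x 50 x 16 mm, to the right of the work; origin at the centre of its underside, long axis y; a bystander, to be left alone

How it is judged (in metres and radians):
At the end, for the whole second after the job is handed in: The extrusion lies flat on the bench and at rest in the bay between the end blocks, behind the post and under the bridge: its middle within 3.5 mm of flush with the fence and within 9 mm of mid-bay, parallel to the fence within 0.03 rad (x of extrusion in the frame of nest between -0.0135 and -0.007 m and y of extrusion in the frame of nest between -0.009 and 0.009 m and angle between the y axis of extrusion and the y axis of nest, either way round below 0.03 rad and angle between extrusion's own z axis and vertical below 0.05 rad and height (world z) of extrusion below 0.004 m and linear speed of extrusion below 0.01 m/s and angular speed of extrusion below 0.05 rad/s); the robot touches nothing.
It fails at once if the extrusion is lifted or carried (its origin more than 10 mm off the bench) (height (world z) of extrusion above 0.01 m).
It fails at once if the extrusion is tipped (more than 0.25 rad) (angle between extrusion's own z axis and vertical above 0.25 rad).
It fails at once if a bystander (flux pot, tweezers, rubber stopper, screwdriver, terminal block) is moved more than 20 mm (distance of any of flux_pot, tweezers, rubber_stopper, driver_red, insulator_block from where it was at the start of the episode above 0.02 m).
It also fails if it takes over 61 s, if anything falls off the work surface, if the arm or the gripper's body presses on something with over 40 N, if the wrist force passes 120 N, or if a joint passes its speed limit or range.

ROBOT

A 6-joint arm with a two-finger parallel gripper is mounted at the origin on a cart in front of the work surface, level with it; the furniture and walls round the work are solid. World frame = base frame: x ahead of the robot, y to its left, z up, the work surface at z = 0. Lengths are in mm, angles in rad, forces in N, time in s.
With the tool pointing down it reaches from about 350 to 975 mm from the base axis. Payload 7.1 kg.
Tool frame: the origin (TCP) lies at the centre of the arm's flange, where the gripper is bolted on; the fingertips stand 182 mm ahead of it and the grasp point (between the pads) lies 163 mm ahead of it; z points along the fingers, y is the line along which they close (so a half turn about z gives the same grasp; the last joint's range is limited). The gripper opens to 88 mm and grips with 3 to 60 N. Pads are 20 mm wide; open, the fingers measure 115 mm over their backs; the gripper's body (75 mm by 178 mm) begins 61 mm behind the grasp point.
Start: joints at [-1.204, 0.423, 1.63, -0, 1.089, -0.019], TCP at [235.204, -579.038, 404.675] pointing down, gripper open.
Joint ranges: [-3, 3], [-0.9, 2.11], [0.09, 2.58], [-1.31, 4.45], [0.11, 2.69], [-2.54, 2.54]. Speed limits (rad/s): [2.39, 2.39, 3.01, 3.14, 3.14, 3.14].

INTERFACE

Orientations are given as a rotation vector (axis times angle).
In Python, from workcell import readout, get_image, ctrl gives the robot as it stands.
- The arm moves only by the tool step_arm, never from a script. Its argument "targets" is a list that holds one entry, the list of rows, each a list of 7 numbers: the shift along the world's x, y, z as a fraction of full scale, then the turn, a rotation vector about the world's x, y, z as a fraction of full scale, then the opening, from 0 (shut) to 1 (fully open). In form: [[[dx, dy, dz, wx, wy, wz, claw], ...]]. A call has exactly 5 rows; each row shifts and turns the commanded pose from where the row before left it; what a row does not reach is not made up. Full scale, the value 1, is 0.05 m for a shift and 4 degrees for a turn. A row lasts 1/8 s, in which the tool goes at most 62.5 mm and 10.7 degrees, less where a joint would pass 70% of its speed; a pose out of reach is approached as far as the arm can. A call with a number of a shift or a turn outside -1 to 1 is refused whole. A call with a gripper value outside its range is refused whole. The fingers move at their own pace and stop on an object; the grip force is fixed at half the most. Time passes only in rows, so rows that do not move let the fingers close, or fill a call up. It gives the time, the measured TCP pose, the force, the opening and the grip force at its end, in the units of the state.
- readout.get_obs(): the state, without advancing time (a new reading comes with each control period).
- get_image(name): name is "scene" or "top" or "wrist"; returns a dict with "pixels" (400x640x3 uint8, red, green, blue), "intrinsics" (3x3 intrinsics, pixels), "extrinsics" (4x4, takes a point from world to camera coordinates). Camera axes: x right, y down, z forward; pixel columns grow to the right and rows downward; lengths in mm; the calibration is good to about 2 mm. A picture is of the moment at which its call begins. There is no depth.
- ctrl.close_job(): hands the job in; it is judged then, once.
The state is a dict: "t": time; "qpos": joint angles; "qvel": joint speeds; "joint_torque": joint torques, N m; "ee_pos": TCP position; "orientation": TCP orientation; "ft_force": force on the tool from outside, world axes, zero at the start; "moment": the same for the moment, N m; "width": finger opening in mm; "grasp_force": force on a finger pad.
Only numpy, scipy, OpenCV 4.12 (cv2) and the standard library are available. Lean on these libraries where they do the work, as an engineer would, in place of code of your own. Each camera call takes 0.05 s, during which the arm holds its last target. There are 200 camera calls.

## Working session

There is one attempt and no reset: what is moved stays moved. The work goes in short steps, Python scripts to look and compute and a tool call to move; the robot and the scene stay as the last step left them, time stands still between calls to the robot, and variables do not carry over. Pictures are saved under pics/ and viewed, at most 10 in all, crops included, and the job is handed in when it is done.

Besides the shell and the picture viewer there is one more tool, called after ">>>" as name([rows], argument=value, ...), one row to a line, values as JSON. step_arm: Moves the arm, as the interface text tells. Shift numbers are shares of 0.05 m and turn numbers shares of 4 degrees, none past 1 either way. Its arguments: {"type":"object","properties":{"targets":{"type":"array"}},"required":["targets"]}

```bash
mkdir -p pics; cat > h.py <<'E'
import numpy as np, cv2
from workcell import readout, get_image, ctrl
def snap(name,fn,crop=None,s=1):
    d=get_image(name); im=d["pixels"][:,:,::-1].copy()
    np.savez("pics/"+name+"_cal.npz",K=d["intrinsics"],E=d["extrinsics"])
    if crop: 
        a,b,c,e=crop; im=im[b:e,a:c]
    im=cv2.resize(im,None,fx=s,fy=s,interpolation=cv2.INTER_CUBIC); cv2.imwrite("pics/"+fn,im); return d
def ray(name,u,v,z=0):
    c=np.load("pics/"+name+"_cal.npz"); E=c["E"];R,t=E[:3,:3],E[:3,3]
    o=-R.T@t; d=R.T@np.linalg.inv(c["K"])@[u,v,1.]
    return o+d*(z-o[2])/d[2]
def proj(name,P):
    c=np.load("pics/"+name+"_cal.npz"); p=c["K"]@(c["E"]@[*P,1.])[:3]; return p[:2]/p[2]
E
python3 - <<'E'
from h import *
snap("top","top0.png",s=1.25); snap("scene","scene0.png",s=1.25)
for n in("top","scene"):
  c=np.load(f"pics/{n}_cal.npz");print(c["K"],c["E"])
o=readout.get_obs();print(o)
E
```

```text
[[413.333751     0.         309.13233302]
 [  0.         413.333751   200.18353953]
 [  0.           0.           1.        ]] [[ 8.76611243e-04 -9.99998958e-01 -1.14679563e-03 -3.37578617e+02]
 [-9.82855195e-01 -6.50138717e-04 -1.84377991e-01  5.12710963e+02]
 [ 1.84377053e-01  1.28876186e-03 -9.82854741e-01  9.52556494e+02]
 [ 0.00000000e+00  0.00000000e+00  0.00000000e+00  1.00000000e+00]]
[[436.64743465   0.         322.77240851]
 [  0.         436.64743465 195.91791206]
 [  0.           0.           1.        ]] [[ 8.28899780e-01 -5.59347047e-01 -7.48569452e-03 -6.09194699e+02]
 [-2.32740751e-01 -3.32669654e-01 -9.13872335e-01  4.74727372e+01]
 [ 5.08681528e-01  7.59250803e-01 -4.05932655e-01  8.87346735e+02]
 [ 0.00000000e+00  0.00000000e+00  0.00000000e+00  1.00000000e+00]]
{'t': 0.1, 'qpos': array([-1.20401224e+00,  4.23764345e-01,  1.63062071e+00,  8.99493610e-06,
        1.08862000e+00, -1.89953491e-02]), 'qvel': array([-0.00094344, -0.0009824 , -0.00202709, -0.00021512, -0.00018762,
       -0.00094853]), 'joint_torque': array([ 3.19291412e-04, -5.45612025e+01, -2.74323893e+01,  6.45062048e-02,
        1.88749441e-02, -3.79151243e-05]), 'ee_pos': array([ 235.11007699, -578.81196988,  403.97650558]), 'orientation': array([-3.08196448e+00, -6.01956800e-01,  3.71367853e-04]), 'ft_force': array([-0.2251026 ,  0.32766404, -0.05410844]), 'moment': array([0.00408189, 0.03827312, 0.01879043]), 'grasp_force': 0.0, 'width': 87.71076903881257}
```

View pics/top0.png

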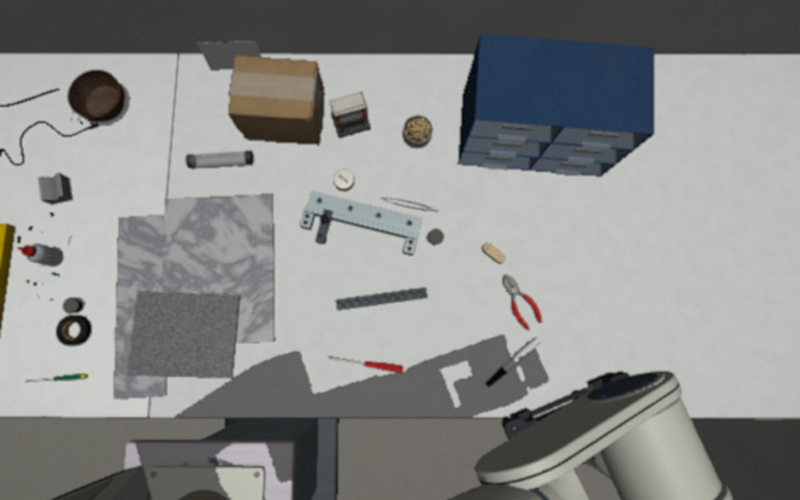

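View pics/scene0.png

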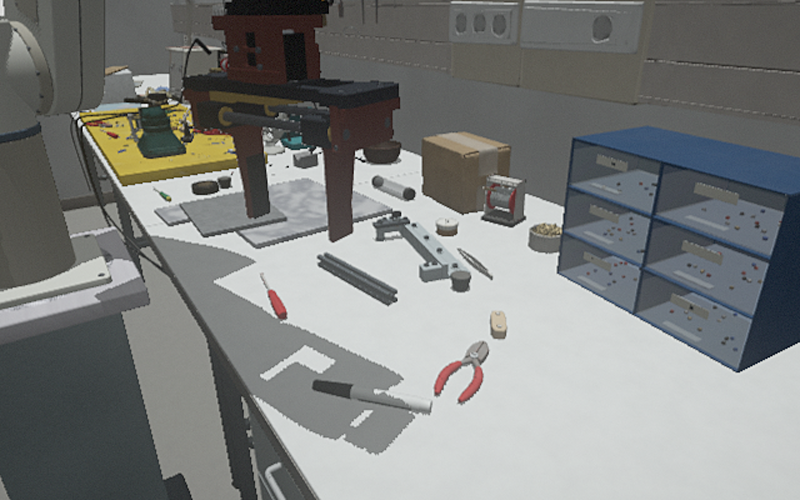

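The top view shows the nest (300–425, 190–255 of the 1.25x picture), with the post and bridge at its left (+y) end. The bar is at about (337–427, 290–308) and the red driver lies below it. The scene view shows a red machine to the left, so I'll enlarge and measure.

```bash
python3 - <<'E'
from h import *
snap("top","top1.png",crop=(225,135,385,255),s=5)
for p in [(340,238),(258,215),(190,85)]: print(ray("scene",p[0]/1.25,p[1]/1.25))
for n in("top","scene"):
  E=np.load(f"pics/{n}_cal.npz")["E"];print(-E[:3,:3].T@E[:3,3])
E
```

```text
[ 485.69086524 -158.57556373    0.        ]
[403.49037472  46.07773038   0.        ]
[ 809.94348381 2173.51954351    0.        ]
[ 328.58699973 -338.47255055 1030.37014953]
[  64.63329907 -998.67723841  399.02679161]
```

View pics/top1.png

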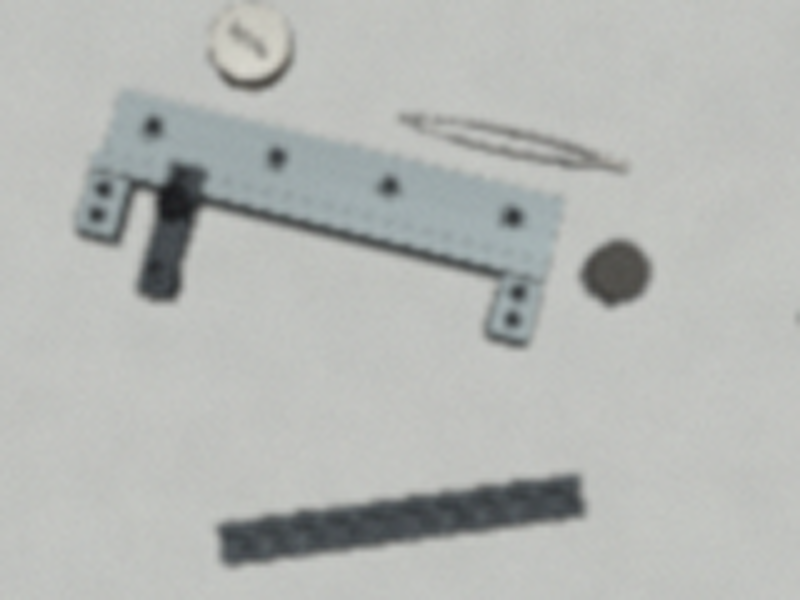

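```bash
cat > fit.py <<'E'
from h import *
from scipy.optimize import least_squares
def fit(obj,pix,x0,cam="top",crop=(225,135),s=5):
    pix=np.array(pix)/s+np.array(crop)
    T=lambda q,P:[q[0]+np.cos(q[2])*P[0]-np.sin(q[2])*P[1],q[1]+np.sin(q[2])*P[0]+np.cos(q[2])*P[1],P[2]]
    r=least_squares(lambda q:np.concatenate([proj(cam,T(q,P))-p for P,p in zip(obj,pix)]),x0,x_scale=[100,100,1])
    return r.x,np.abs(r.fun).max()
E
python3 - <<'E'
from fit import *
c=lambda u,v,z:ray("top",225+u/5,135+v/5,z)
print("nest",fit([(-32,118,24),(-32,96,24),(-32,-96,24),(-32,-118,24),(10,118,27),(10,-118,27)][:4],[(79,230),(116,239),(487,334),(528,341)],[600,-380,0]))
print("bar",fit([(10,90,20),(-10,90,20),(10,-90,20),(-10,-90,20)],[(219,525),(225,562),(578,477),(583,514)],[480,-380,0]))
print("post",c(158,295,31),"bridgefront"); print("stopper",c(612,270,20),"tweez",c(400,118,5),c(628,168,5))
for p in [(330,357),(402,370)]: print("driver",ray("top",p[0]/1.25,p[1]/1.25,8))
for p in [(118,217),(274,195),(274,340),(240,292),(240,377)]: print("plate",ray("top",p[0]/1.25,p[1]/1.25,0))
E
```

```text
nest (array([ 5.68704580e+02, -2.85763915e+02, -2.49679775e-01]), np.float64(1.1092485425818097))
bar (array([ 4.21912679e+02, -3.27929413e+02,  1.34042075e-01]), np.float64(0.7817289906660676))
post [ 531.49924713 -207.53563942   31.        ] bridgefront
stopper [ 546.62988446 -432.77285129   20.        ] tweez [ 629.77601831 -326.4018283     5.        ] [ 603.28724558 -443.23013912    5.        ]
driver [ 309.73045842 -227.96094053    8.        ]
driver [ 285.28919886 -367.40587419    8.        ]
plate [590.99346505 214.55807112   0.        ]
plate [ 638.10505734 -104.19475831    0.        ]
plate [ 342.21087269 -116.32776421    0.        ]
plate [436.71156196 -44.45443603   0.        ]
plate [271.41584478 -53.23918517   0.        ]
```

```bash
python3 - <<'E'
from h import *
snap("scene","scene1.png",crop=(120,0,380,195),s=3)
for P in [(342,-116,0),(638,-104,0),(591,214,0),(271,-53,0),(437,-44,0)]: print(P,(proj("scene",P)-[120,0])*3, proj("scene",P)*1.25)
E
```

```text
(342, -116, 0) [257.25582894 596.45545234] [257.18992873 248.52310514]
(638, -104, 0) [582.66635277 510.95769814] [392.77764699 212.89904089]
(591, 214, 0) [376.47269174 431.3235739 ] [306.86362156 179.71815579]
(271, -53, 0) [136.29622034 590.45550156] [206.79009181 246.02312565]
(437, -44, 0) [337.67781672 539.5574597 ] [290.6990903  224.81560821]
```

View pics/scene1.png

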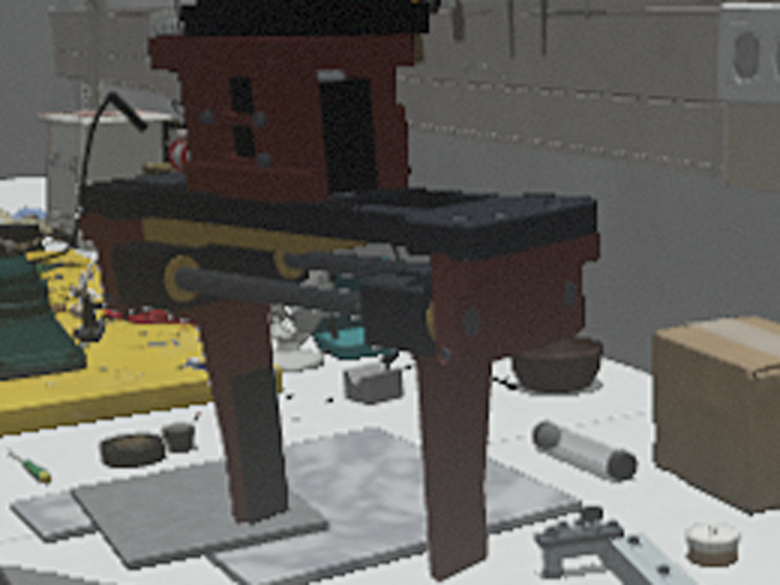

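The "machine" is just the robot's own open gripper, seen close to the scene camera, so nothing blocks the work. The nest pose agrees with where the bridge tip appears. I'll approach the robot side of the bar with the fingers open and parallel to it.

>>> step_arm([
  [[0.5,0.9,-0.3,0,0,-0.72,1],[0.5,0.9,-0.3,0,0,-0.72,1],[0.5,0.9,-0.3,0,0,-0.72,1],[0.5,0.9,-0.3,0,0,-0.72,1],[0.5,0.9,-0.3,0,0,-0.72,1]],
])

```text
t: 0.82
ee_pos: [360.7, -352.6, 329.3]
orientation: [3.134, 0.208, 0.0]
ft_force: [1.2, -0.5, 0.0]
width: 88.1
grasp_force: 0.0
```

```bash
python3 - <<'E'
from h import *
snap("wrist","w0.png",s=1.25)
B=np.array([421.9,-327.9]);
def pt(o,t,x,y,z): return [o[0]+np.cos(t)*x-np.sin(t)*y,o[1]+np.sin(t)*x+np.cos(t)*y,z]
for q in [(10,90,20),(-10,90,20),(10,-90,20),(-10,-90,20)]: print("bar",(proj("wrist",pt(B,.134,*q))*1.25).round(1))
for q in [(-32,118,24),(-32,96,24),(-32,-96,24),(-32,-118,24),(-56,59,35),(-56,77,35),(0,-96,27)]: print("nest",q,(proj("wrist",pt((568.7,-285.8),-.25,*q))*1.25).round(1))
E
```

```text
bar [262.7 150.4]
bar [265.3 176.4]
bar [492.5 149.7]
bar [490.8 175.7]
nest (-32, 118, 24) [154.7 -95.3]
nest (-32, 96, 24) [187.8 -80.2]
nest (-32, -96, 24) [452.   40.4]
nest (-32, -118, 24) [479.8  53.1]
nest (-56, 59, 35) [225.3 -24.8]
nest (-56, 77, 35) [198.5 -36.7]
nest (0, -96, 27) [471.7  -9.4]
```

View pics/w0.png

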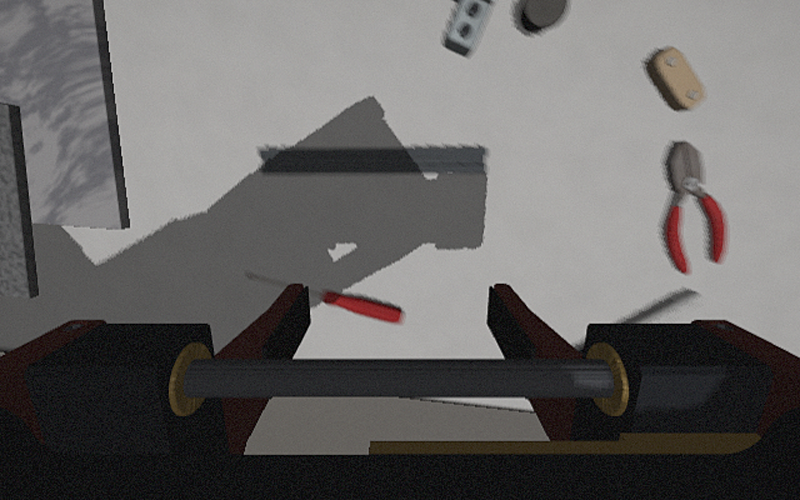

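The bar appears at (259–487, 148–175) against a predicted 262–492, so its estimate holds. The end block's front edge is near (455, 50), a few mm from the prediction, which I'll refine later. Next I'll lower the fingers behind the bar.

>>> step_arm([
  [[0.1,0.1,-0.56,0,0,0,1],[0.1,0.1,-0.56,0,0,0,1],[0.1,0.1,-0.56,0,0,0,1],[0.1,0.1,-0.56,0,0,0,1],[0,0,-0.56,0,0,0,1]],
])

```text
t: 1.5
ee_pos: [380.6, -333.9, 188.8]
orientation: [3.134, 0.212, 0.0]
ft_force: [0.5, 0.3, 0.4]
width: 87.6
grasp_force: 0.0
```

>>> step_arm([
  [[0,0,0,0,0,0,1],[0.2,0.03,0,0,0,0,1],[0.2,0.03,0,0,0,0,1],[0.2,0.03,0,0,0,0,1],[0,0,0,0,0,0,1]],
])

```text
t: 2.12
ee_pos: [411.4, -329.6, 190.3]
orientation: [3.133, 0.213, 0.002]
ft_force: [-0.3, -0.1, -0.3]
width: 87.8
grasp_force: 0.0
```

>>> step_arm([
  [[0.2,0.05,0,0,0,0,1],[0.2,0.05,0,0,0,0,1],[0.2,0.05,0,0,0,0,1],[0,0,0,0,0,0,1],[-0.3,-0.04,0,0,0,0,1]],
])

```text
t: 2.75
ee_pos: [425.4, -324.0, 189.7]
orientation: [3.134, 0.213, 0.001]
ft_force: [-0.5, 0.6, -0.5]
width: 87.5
grasp_force: 0.0
```

```bash
python3 - <<'E'
from h import *
snap("top","top2.png",crop=(225,135,385,255),s=5); print(readout.get_obs()["ee_pos"])
E
```

```text
[ 422.86865114 -323.68842188  189.25750384]
```

View pics/top2.png

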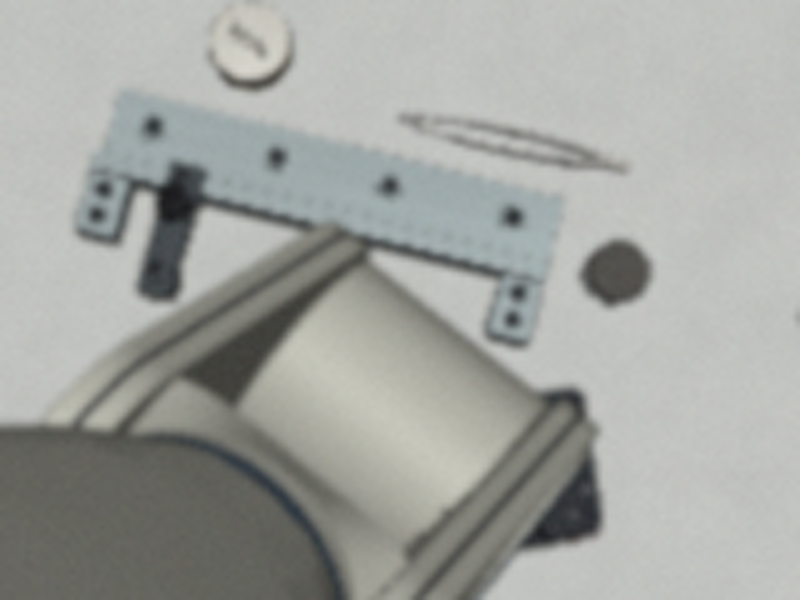

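The arm hides the bar in the top view; only its right end shows, near (570, 470). The bystanders haven't moved. Next I'll shift toward the bar's +y side and swing that end forward.

>>> step_arm([
  [[0.1,0.46,0,0,0,0,1],[0.1,0,0,0,0,-1,1],[0.1,0,0,0,0,-1,1],[0.1,0,0,0,0,-1,1],[0.1,0,0,0,0,-1,1]],
])

```text
t: 3.42
ee_pos: [449.1, -301.0, 189.5]
orientation: [-3.132, 0.232, 0.002]
ft_force: [-0.1, 0.1, 0.2]
width: 88.1
grasp_force: 0.3
```

>>> step_arm([
  [[0.12,0,0,0,0,-1,1],[0.12,0,0,0,0,-1,1],[0.12,0,0,0,0,-1,1],[0.12,0,0,0,0,-1,1],[0.12,0,0,0,0,-1,1]],
])

```text
t: 4.05
ee_pos: [479.1, -301.2, 189.5]
orientation: [-3.045, 0.772, 0.002]
ft_force: [-1.0, -0.5, 0.0]
width: 87.9
grasp_force: 0.3
```

```bash
cat > ov.py <<'E'
from h import *
def pt(o,t,x,y,z): return [o[0]+np.cos(t)*x-np.sin(t)*y,o[1]+np.sin(t)*x+np.cos(t)*y,z]
def box(im,s,o,t,xs,ys,z,col):
    P=[proj("wrist",pt(o,t,x,y,z))*s for x,y in [(xs[0],ys[0]),(xs[1],ys[0]),(xs[1],ys[1]),(xs[0],ys[1])]]
    print(np.round(P,0).tolist()); cv2.polylines(im,[np.int32(P)],True,col,1)
E
python3 - <<'E'
from ov import *
snap("wrist","w1.png",s=1.25)
im=cv2.imread("pics/w1.png"); N=((568.7,-285.8),-.25)
for ys in [(96,118),(-118,-96)]: box(im,1.25,*N,(-32,0),ys,24,(0,0,255))
box(im,1.25,*N,(-56,12),(59,77),35,(0,255,0))
cv2.imwrite("pics/w1.png",im); o=readout.get_obs(); print(o["ee_pos"],o["orientation"],o["qpos"])
E
```

```text
[[74.0, 283.0], [37.0, 212.0], [-11.0, 225.0], [29.0, 294.0]]
[[565.0, 158.0], [554.0, 72.0], [496.0, 88.0], [510.0, 172.0]]
[[159.0, 324.0], [82.0, 161.0], [38.0, 173.0], [120.0, 333.0]]
[ 479.90821228 -301.31812135  189.61870515] [-3.04393706e+00  7.76582718e-01  4.56309668e-04] [-5.81671054e-01  6.62873731e-01  1.85556458e+00  8.80444721e-05
  6.23479338e-01  1.48864541e+00]
```

View pics/w1.png

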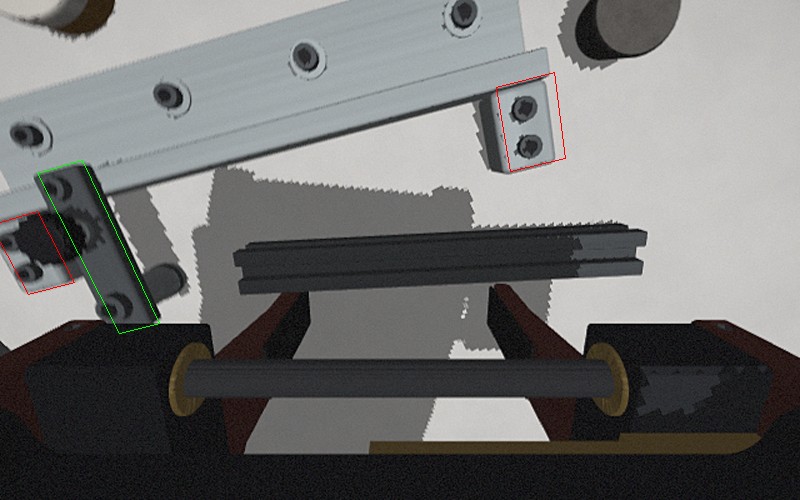

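The bar's corners are at (234,251), (240,293), (646,231) and (642,273). The bridge is at (38–158, 163–333) and the open block's front edge at (500,174)–(556,166). I'll refit both poses from this view.

```bash
cat >> fit.py <<'E'
def rel(b,n):
    c,s=np.cos(n[2]),np.sin(n[2]); d=b[:2]-n[:2]
    return np.array([c*d[0]+s*d[1],-s*d[0]+c*d[1],b[2]-n[2]])
E
python3 - <<'E'
from fit import *
k=dict(cam="wrist",crop=(0,0),s=1.25)
b,r=fit([(10,90,20),(-10,90,20),(10,-90,20),(-10,-90,20)],[(234,251),(240,293),(646,231),(642,273)],[490,-320,-.45],**k)
n,r2=fit([(-32,-96,24),(-32,-118,24),(-56,59,35),(12,77,35),(12,59,35),(-32,96,24)],[(502,174),(555,166),(157,322),(37,174),(88,163),(73,282)],[568,-285,-.25],**k)
print(b,r,n,r2,rel(b,n)); np.save("n.npy",n)
E
```

```text
[ 4.92304073e+02 -3.28445813e+02 -4.46822390e-01] 1.4294099062637997 [ 5.68157098e+02 -2.84495723e+02 -2.59210802e-01] 6.336213778745261 [-62.05377937 -61.92431079  -0.18761159]
```

>>> step_arm([
  [[0.09,-0.02,0,0,0,-0.3,1],[0.09,-0.02,0,0,0,-0.28,1],[0,0,0,0,0,0,1],[-0.15,0.1,0,0,0,0,1],[-0.15,0.1,0,0,0,0,1]],
])

```text
t: 4.72
ee_pos: [473.4, -292.5, 189.6]
orientation: [-3.03, 0.829, 0.001]
ft_force: [0.2, 0.2, 0.1]
width: 87.8
grasp_force: 0.0
```

>>> step_arm([
  [[0,0,0.8,0,0,0,0],[-0.1,-0.5,0.2,0,0,0,0],[-0.3,-0.8,0,0,0,0,0],[-0.3,-0.8,0,0,0,0,0],[-0.1,-0.7,0,0,0,0,0]],
])

```text
t: 5.35
ee_pos: [432.8, -433.8, 239.7]
orientation: [-3.03, 0.83, 0.001]
ft_force: [0.8, 0.4, 0.3]
width: 41.4
grasp_force: 0.0
```

```bash
python3 - <<'E'
from ov import *
snap("wrist","w2.png",s=1.25)
im=cv2.imread("pics/w2.png"); n=np.load("n.npy")
for ys in [(96,118),(-118,-96)]: box(im,1.25,n[:2],n[2],(-32,0),ys,24,(0,0,255))
box(im,1.25,n[:2],n[2],(-56,12),(59,77),35,(0,255,0))
cv2.imwrite("pics/w2.png",im); o=readout.get_obs(); print(o["ee_pos"],o["orientation"],o["width"])
E
```

```text
[[-72.0, 306.0], [-106.0, 257.0], [-139.0, 267.0], [-104.0, 315.0]]
[[263.0, 209.0], [240.0, 151.0], [202.0, 162.0], [226.0, 219.0]]
[[-16.0, 335.0], [-89.0, 223.0], [-118.0, 232.0], [-43.0, 342.0]]
[ 432.83063784 -437.45898219  240.16156099] [ 3.02709725 -0.8315865   0.0034181 ] 37.469894202586985
```

View pics/w2.png

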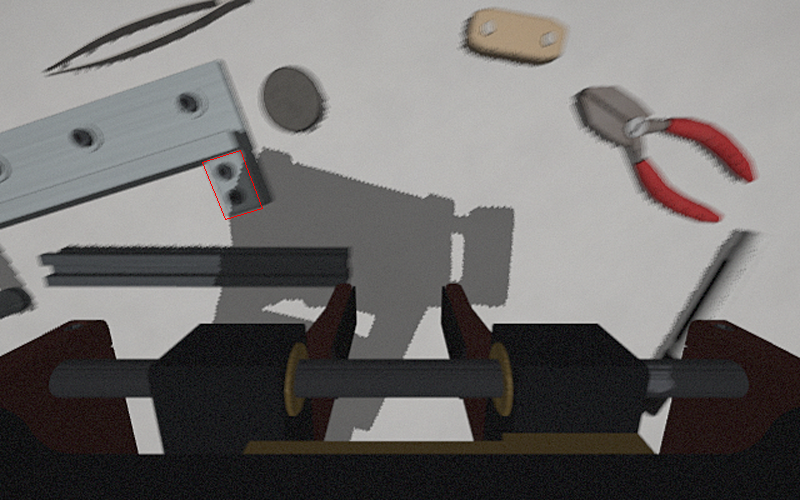

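The bar shows at (42–350, 248–286), parallel to the tool, with its right end at x=350. The open block matches the refit.

```bash
python3 - <<'E'
from fit import *
k=dict(cam="wrist",crop=(0,0),s=1.25); n=np.load("n.npy")
b,r=fit([(10,90,20),(-10,90,20),(10,-90,20),(-10,-90,20)],[(44,250),(46,286),(351,248),(350,286)],[490,-320,-.54],**k)
print(b,r,rel(b,n)); 
for x,y in [(-90,-90)]:
  t=b[2];u=np.array([-np.sin(t),np.cos(t)]);nn=np.array([np.cos(t),np.sin(t)])
  print("end",b[:2]-90*u,"u",u,"tool rel (n,u) from end",[(np.array([432.8,-437.5])-b[:2]+90*u)@v for v in(nn,u)])
  # insertion target: nest centre (-38.8,3.5)
  c,s=np.cos(n[2]),np.sin(n[2]); print("target centre",n[0]-38.8*c-3.5*s,n[1]-38.8*s+3.5*c)
E
```

```text
[ 498.4834834  -334.82027283   -0.53460078] 3.0515419570265934 [-54.44691969 -66.50192328  -0.27538998]
end [ 452.62870259 -412.26276167] u [0.50949756 0.8604721 ] tool rel (n,u) from end [np.float64(-4.203733858629925), np.float64(-31.81861510113247)]
target centre 531.5504185242198 -271.1675182956286
```

>>> step_arm([
  [[-0.06,-0.1,0,0,0,0,0],[0,0,0,0,0,0,0],[0,0,-0.2,0,0,0,0],[0,0,-0.4,0,0,0,0],[0,0,-0.4,0,0,0,0]],
])

```text
t: 6.02
ee_pos: [431.2, -437.3, 187.9]
orientation: [-3.03, 0.828, 0.001]
ft_force: [0.5, -0.5, -1.2]
width: 0.4
grasp_force: 0.0
```

>>> step_arm([
  [[0.1,0.17,0,0,0,0,0],[0.1,0.17,0,0,0,0,0],[0.1,0.17,0,0,0,0,0],[0.05,0.08,0,0,0,0,0],[0,0,0,0,0,0,0]],
])

```text
t: 6.65
ee_pos: [449.1, -408.2, 190.1]
orientation: [3.03, -0.828, 0.001]
ft_force: [-0.5, -0.9, 0.4]
width: 0.7
grasp_force: 0.0
```

```bash
python3 - <<'E'
from ov import *
d=snap("wrist","w3.png",s=1.25)
o=readout.get_obs(); print(o["ee_pos"],o["orientation"],o["width"],o["ft_force"])
E
```

```text
[ 448.93556809 -408.47947065  190.07531437] [ 3.02998817e+00 -8.28773981e-01  1.00028915e-03] 0.5568684660322013 [0.2430955  0.65035938 0.37754336]
```

View pics/w3.png

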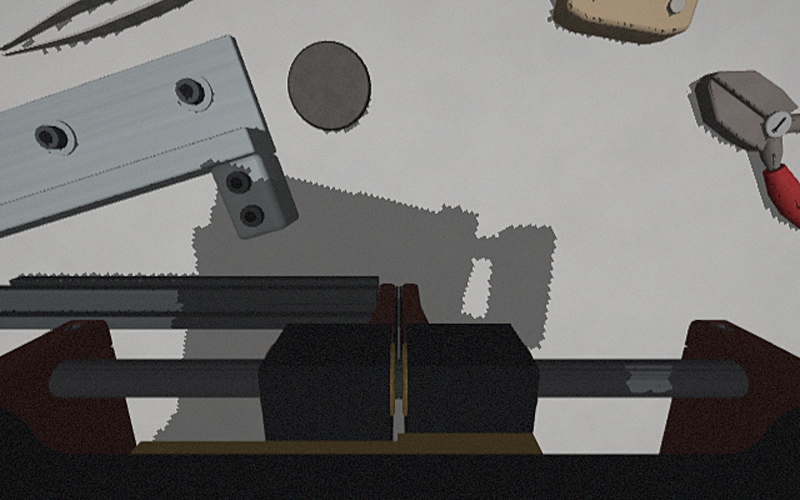

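```bash
python3 - <<'E'
from fit import *
n=np.load("n.npy"); r=lambda u,v,z:ray("wrist",u/1.25,v/1.25,z)[:2]
t=-.534;nn=np.array([np.cos(t),np.sin(t)]);u=np.array([-np.sin(t),np.cos(t)])
a=r(378,277,20);b2=r(378,328,20); c=(a-10*nn)+90*u
print("corners",a,b2,"width",(a-b2)@nn,"centre",c, rel(np.array([*c,t]),n))
p=r(243,240,24); q=rel(np.array([*p,0]),n); print("block front corner in nest (exp -32,-96):",q[:2])
print("left far pt",(r(15,277,20)-a)@nn)
E
```

```text
corners [ 469.30566972 -409.40930514] [ 447.84439468 -396.26025734] width 25.166003400607774 centre [ 506.50613576 -326.84947637] [-48.73534057 -56.74106209  -0.2747892 ]
block front corner in nest (exp -32,-96): [-30.77005113 -96.41704652]
left far pt 0.14849542645005945
```

```bash
python3 - <<'E'
from h import *
t=-.534;nn=np.array([np.cos(t),np.sin(t)]);u=np.array([-np.sin(t),np.cos(t)])
T=np.array([449,-408.4])
for a in(-10,0,10):
  for z in (8,20,100): print(a,z,(proj("wrist",[*(T+a*nn),z])*1.25).round(1))
E=np.load("pics/wrist_cal.npz")["E"];print(-E[:3,:3].T@E[:3,3]-np.array([449,-408.4,190]), E[:3,:3].round(3))
im=cv2.imread("pics/w3.png")
print(im[265:345:2,340].sum(1)//3); print(im[276:340:2,380].sum(1)//3); print(im[276:340:2,418].sum(1)//3)
E
```

```text
-10 8 [399.1 321.8]
-10 20 [399.1 333.5]
-10 100 [400.1 488.5]
0 8 [399.1 303.3]
0 20 [399.1 313.9]
0 100 [400.1 456.3]
10 8 [399.1 284.2]
10 20 [399.1 293.6]
10 100 [400.1 422. ]
[ 61.794655   -36.04430765 -19.14140942] [[-0.51  -0.86   0.   ]
 [-0.83   0.492  0.263]
 [-0.226  0.134 -0.965]]
[ 96  96  94  98 100  92  11  32  41  44  36  22  34  41  35  47  35  41
  36  37  42  39  44  33  25  30  29  40  40  33  16  25  22  12  25  18
  16  28   9  20]
[ 97  98  96 102  86  30  20  41  24  28  24  29  19  36  25  24  27  30
  30  26  30  25  32  29  16  26  25  20  29   9  12  19]
[98 97 95 98 99 85 62 39 36 37 23 22 17 24 20 26 26 21 26 24 27 30 34 23
 22 15 30 25 11 21 22 20]
```

>>> step_arm([
  [[0.09,0.14,0,0,0,0,0],[0.09,0.14,0,0,0,0,0],[0.08,0.14,0,0,0,0,0],[0.08,0.14,0,0,0,0,0],[0,0,0,0,0,0,0]],
])

```text
t: 7.32
ee_pos: [466.0, -379.7, 189.5]
orientation: [-3.03, 0.828, 0.001]
ft_force: [-0.5, 0.2, -0.0]
width: 0.3
grasp_force: 0.0
```

```bash
python3 - <<'E'
from h import *
d=snap("wrist","w4.png",s=1.25); o=readout.get_obs(); print(o["ee_pos"],o["orientation"],o["ft_force"])
im=cv2.imread("pics/w4.png").astype(int).sum(2)//3
# bar rear-bottom edge: last bright -> dark going down per column
for u in range(20,380,40):
  col=im[:,u]; print(u,[v for v in range(180,345) if col[v-3:v].mean()-col[v+1:v+4].mean()>22])
for v in (300,310,320): print(v,im[v,330:440:4])
E
```

```text
[ 465.86261587 -380.0057975   189.50604215] [-3.03003307e+00  8.28282608e-01  7.24818648e-04] [ 0.46510626 -0.14210882  1.03443426]
20 [190, 191, 192, 246, 247, 248, 249, 271, 272, 273, 274, 275, 276, 309, 310, 311, 327]
60 [234, 235, 236, 237, 271, 272, 273, 274, 275, 276, 309, 310, 311, 312, 324, 325, 326, 327]
100 [222, 223, 224, 225, 272, 273, 274, 275, 276, 277, 309, 310, 311, 312, 319, 320, 321]
140 [209, 210, 211, 212, 213, 271, 272, 273, 274, 275, 276, 308, 309, 310, 311]
180 [197, 198, 199, 200, 271, 272, 273, 274, 275, 276, 309, 310, 311, 312]
220 [186, 187, 273, 274, 275, 276, 277]
260 [273, 274, 275, 276, 277]
300 [183, 184, 185, 186, 191, 192, 273, 274, 275, 276, 277, 323]
340 [196, 197, 198, 199, 200, 205, 206, 207, 208, 274, 275, 276, 277, 323]
300 [ 40  48  40  38  39  38  44  43  39  45  42  43  23  28  17  25  29  42
  28  32  28  31  25 102  95  96  97  97]
310 [41 38 37 42 36 36 33 35 39 39 36 34 18 19 25 22 22 43 25 23 37 16 30 30
 95 99 96 97]
320 [41 35 31 37 42 39 41 42 40 37 26 24 35 30 26 32 27 46 11 28 22 20 18 22
  6 96 92 95]
```

```bash
python3 - <<'E'
from fit import *
n=np.load("n.npy"); r=lambda u,v,z:ray("wrist",u/1.25,v/1.25,z)[:2]
for u,v in [(20,247.5),(60,235.5),(100,223.5),(140,211),(180,198.5)]: print(u,rel(np.array([*r(u,v,27),0]),n)[:2].round(1),rel(np.array([*r(u,v,0),0]),n)[:2].round(1))
A=r(20,274,0);B=r(340,276,0);print("bar rear face pts",[rel(np.array([*p,0]),n)[:2].round(1) for p in(A,B)], "slope",np.arctan2(*(rel(np.array([*A,0]),n)-rel(np.array([*B,0]),n))[:2]))
E
```

```text
20 [ 0.7 24.2] [ 1.9 54.7]
60 [0.8 5.6] [ 1.9 32.6]
100 [  0.8 -12.7] [ 2.  10.8]
140 [  1.  -30.7] [  2.3 -10.6]
180 [  1.3 -48.5] [  2.5 -31.7]
bar rear face pts [array([-10.4,  62.2]), array([-55.3, -92.7])] slope 0.2820015410012149
```

>>> step_arm([
  [[0.08,0.14,0,0,0,0,0],[0.08,0.14,0,0,0,0,0],[0.08,0.14,0,0,0,0,0],[0,0,0,0,0,0,0],[0,0,0,0,0,0,0]],
])

```text
t: 8.0
ee_pos: [477.8, -359.5, 189.7]
orientation: [3.03, -0.829, 0.0]
ft_force: [0.1, -0.7, -0.1]
width: 0.6
grasp_force: 0.0
```

```bash
cat > edge.py <<'E'
from fit import *
d=snap("wrist","we.png",s=1.25); o=readout.get_obs(); print(o["ee_pos"],o["orientation"],o["ft_force"])
im=cv2.imread("pics/we.png").astype(int).sum(2)//3
n=np.load("n.npy")
for u in range(20,380,40):
  col=im[:,u]; vs=[v for v in range(150,345) if col[v-3:v].mean()-col[v+1:v+4].mean()>22]
  g=[k for k in np.split(vs,np.where(np.diff(vs)>2)[0]+1) if len(k)]
  print(u,[(k.mean().round(1),*rel(np.array([*ray("wrist",u/1.25,k.mean()/1.25,0)[:2],0]),n)[:2].round(1)) for k in g])
E
python3 edge.py
```

```text
[ 477.74009251 -359.5850443   189.71403279] [ 3.03012163e+00 -8.29299735e-01  2.05158051e-04] [-0.25588361 -0.19582114  0.07309097]
20 [(np.float64(235.5), np.float64(13.7), np.float64(74.0)), (np.float64(275.5), np.float64(-4.7), np.float64(85.3)), (np.float64(285.0), np.float64(-9.2), np.float64(88.0))]
60 [(np.float64(165.0), np.float64(38.4), np.float64(37.9)), (np.float64(185.0), np.float64(30.2), np.float64(42.7)), (np.float64(227.0), np.float64(12.1), np.float64(53.0)), (np.float64(251.5), np.float64(1.1), np.float64(59.4)), (np.float64(272.5), np.float64(-8.8), np.float64(65.0)), (np.float64(284.0), np.float64(-14.3), np.float64(68.2)), (np.float64(311.5), np.float64(-27.9), np.float64(76.0)), (np.float64(324.5), np.float64(-34.5), np.float64(79.8))]
100 [(np.float64(214.5), np.float64(12.3), np.float64(31.3)), (np.float64(274.5), np.float64(-15.2), np.float64(46.1)), (np.float64(310.5), np.float64(-33.0), np.float64(55.7)), (np.float64(320.0), np.float64(-37.9), np.float64(58.3))]
140 [(np.float64(201.5), np.float64(12.8), np.float64(9.9)), (np.float64(227.5), np.float64(1.3
[... 388 characters left out ...]
(164.0), np.float64(18.5), np.float64(-33.8)), (np.float64(276.0), np.float64(-32.5), np.float64(-11.8))]
260 [(np.float64(164.5), np.float64(13.2), np.float64(-51.6)), (np.float64(188.0), np.float64(3.1), np.float64(-47.6)), (np.float64(276.0), np.float64(-38.0), np.float64(-31.3))]
300 [(np.float64(152.0), np.float64(13.4), np.float64(-71.4)), (np.float64(178.5), np.float64(2.1), np.float64(-67.3)), (np.float64(185.5), np.float64(-0.9), np.float64(-66.2)), (np.float64(275.5), np.float64(-43.2), np.float64(-50.8))]
340 [(np.float64(167.0), np.float64(2.0), np.float64(-87.0)), (np.float64(190.5), np.float64(-8.3), np.float64(-83.6)), (np.float64(276.0), np.float64(-49.0), np.float64(-70.2))]
```

>>> step_arm([
  [[-0.1,-0.17,0,0,0,0,0],[0,0,0.7,0,0,0,0.5],[-0.1,0.3,0.5,0,0,0,1],[0.3,0.9,0,0,0,0,1],[0.25,0.93,0,0,0,0,1]],
])

```text
t: 8.68
ee_pos: [495.2, -261.7, 250.4]
orientation: [3.029, -0.833, 0.003]
ft_force: [-0.4, -0.0, 0.2]
width: 36.7
grasp_force: 0.0
```

>>> step_arm([
  [[0,0,0,0,0,0,1],[0,0,0,0,0,0,1],[0,0,0,0,0,0,1],[0,0,0,0,0,0,1],[0,0,0,0,0,0,1]],
])

```text
t: 9.3
ee_pos: [495.0, -262.1, 249.6]
orientation: [-3.03, 0.831, 0.0]
ft_force: [-0.2, -0.4, 0.3]
width: 85.8
grasp_force: 0.0
```

```bash
python3 - <<'E'
from ov import *
snap("wrist","w5.png",s=1.25)
im=cv2.imread("pics/w5.png"); n=np.load("n.npy"); n[:2]+=[1,-.3]
for ys in [(96,118),(-118,-96)]: box(im,1.25,n[:2],n[2],(-32,0),ys,24,(0,0,255))
c=pt(n[:2],n[2],-40,1,0)[:2]; box(im,1.25,c,n[2]-.277,(-10,10),(-90,90),20,(0,255,255)); box(im,1.25,c,n[2]-.277,(-10,10),(-90,90),0,(255,255,0))
cv2.imwrite("pics/w5.png",im); o=readout.get_obs(); print(o["ee_pos"],o["orientation"],o["width"])
E
```

```text
[[228.0, 245.0], [206.0, 193.0], [171.0, 204.0], [194.0, 255.0]]
[[586.0, 143.0], [578.0, 82.0], [537.0, 95.0], [547.0, 154.0]]
[[534.0, 230.0], [537.0, 197.0], [231.0, 197.0], [235.0, 230.0]]
[[523.0, 224.0], [526.0, 193.0], [245.0, 193.0], [249.0, 224.0]]
[ 495.03708063 -261.98666162  249.59846094] [-3.02984247e+00  8.30426151e-01  1.09992709e-04] 87.03038740900993
```

View pics/w5.png

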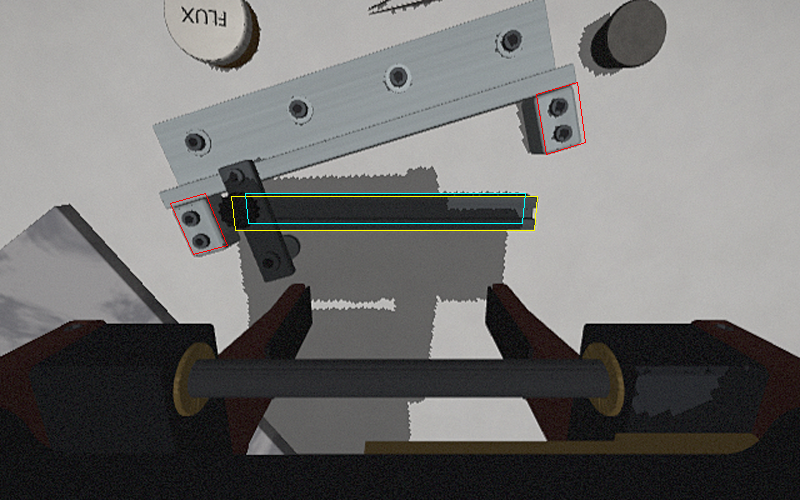

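The overlay matches: the bar (cyan/yellow outline) lies under the bridge with its +y end at (235, 210) beside the far block and its -y end at (530, 210). I'll lower the open fingers in front of it, then swing and push it toward the fence.

>>> step_arm([
  [[0,-0.16,0,0,0,0,1],[0,0,-0.4,0,0,0,1],[0,0,-0.4,0,0,0,1],[0,0,-0.4,0,0,0,1],[0,0,0,0,0,0,1]],
])

```text
t: 9.98
ee_pos: [494.5, -269.2, 187.7]
orientation: [-3.029, 0.829, 0.006]
ft_force: [-0.5, -0.4, -0.2]
width: 87.6
grasp_force: 0.0
```

>>> step_arm([
  [[0.12,-0.07,0,0,0,0.8,1],[0.12,-0.07,0,0,0,0.8,1],[0.12,-0.07,0,0,0,0.8,1],[0.12,-0.07,0,0,0,0.8,1],[0.12,-0.07,0,0,0,0.74,1]],
])

```text
t: 10.6
ee_pos: [525.4, -287.1, 190.0]
orientation: [-3.116, 0.403, 0.0]
ft_force: [-0.4, 1.1, 0.2]
width: 87.7
grasp_force: 0.5
```

```bash
python3 edge.py
```

```text
[ 526.17608379 -287.52298549  190.1804745 ] [ 3.11554681e+00 -3.99940029e-01  1.75457448e-03] [ 0.39150936  0.15119862 -0.34155529]
20 [(np.float64(284.0), np.float64(-33.7), np.float64(179.6)), (np.float64(343.5), np.float64(-67.6), np.float64(189.0))]
60 [(np.float64(325.0), np.float64(-56.7), np.float64(164.9))]
100 [(np.float64(203.0), np.float64(7.6), np.float64(129.7)), (np.float64(230.0), np.float64(-5.6), np.float64(132.6)), (np.float64(246.9), np.float64(-14.2), np.float64(134.5)), (np.float64(319.5), np.float64(-53.5), np.float64(143.2))]
140 [(np.float64(196.5), np.float64(10.7), np.float64(110.0)), (np.float64(231.5), np.float64(-6.4), np.float64(113.2)), (np.float64(262.5), np.float64(-22.2), np.float64(116.3)), (np.float64(271.5), np.float64(-27.0), np.float64(117.2)), (np.float64(282.0), np.float64(-32.6), np.float64(118.2)), (np.float64(323.5), np.float64(-55.8), np.float64(122.7))]
180 [(np.float64(200.0), np.float64(9.0), np.float64(91.2)), (np.float64(212.0), np.float64(3.3), np.float64(92.1)), (np.float64(222.0), np.float64(-1.6), np.float64(92.9)), (np.float64(24
[... 223 characters left out ...]
(np.float64(201.0), np.float64(8.6), np.float64(72.1)), (np.float64(239.0), np.float64(-10.1), np.float64(74.6))]
260 [(np.float64(200.5), np.float64(8.8), np.float64(53.0)), (np.float64(239.0), np.float64(-10.1), np.float64(54.9)), (np.float64(315.0), np.float64(-50.9), np.float64(59.1))]
300 [(np.float64(157.0), np.float64(29.0), np.float64(32.4)), (np.float64(200.0), np.float64(9.1), np.float64(33.9)), (np.float64(239.0), np.float64(-10.1), np.float64(35.2)), (np.float64(292.0), np.float64(-38.0), np.float64(37.2))]
340 [(np.float64(170.0), np.float64(23.1), np.float64(14.1)), (np.float64(199.5), np.float64(9.3), np.float64(14.7)), (np.float64(239.0), np.float64(-10.1), np.float64(15.5))]
```

>>> step_arm([
  [[0.06,-0.02,0,0,0,-0.05,1],[0.06,-0.02,0,0,0,0,1],[0.06,-0.02,0,0,0,0,1],[0.03,-0.01,0,0,0,0,1],[0,0,0,0,0,0,1]],
])

```text
t: 11.28
ee_pos: [534.9, -290.2, 189.4]
orientation: [-3.114, 0.411, 0.005]
ft_force: [-5.8, 1.1, 3.7]
width: 88.0
grasp_force: 2.7
```

```bash
python3 edge.py | head -3; python3 - <<'E'
from ov import *
n=np.load("n.npy"); n[:2]+=[1,-.3]
im=cv2.imread("pics/we.png").astype(int).sum(2)//3
# brightness along the bar top line z=20, x=-10 vs nest y, near both ends
for x in(-13,-7):
 print(x,[(y,int(im[tuple(np.int32(proj("wrist",pt(n[:2],n[2],x,y,20))*1.25)[::-1])])) for y in range(-104,-80,2)])
E
```

```text
[ 534.89418321 -290.21478022  189.45446671] [-3.11382122  0.41080747  0.00445382] [-5.12333669  1.21047154  4.13981312]
20 [(np.float64(297.5), np.float64(-30.5), np.float64(180.6)), (np.float64(344.0), np.float64(-57.2), np.float64(188.2))]
60 [(np.float64(325.0), np.float64(-46.1), np.float64(164.0))]
-13 [(-104, 86), (-102, 181), (-100, 176), (-98, 149), (-96, 73), (-94, 65), (-92, 59), (-90, 55), (-88, 34), (-86, 38), (-84, 34), (-82, 28)]
-7 [(-104, 185), (-102, 175), (-100, 179), (-98, 153), (-96, 66), (-94, 58), (-92, 57), (-90, 50), (-88, 45), (-86, 47), (-84, 47), (-82, 43)]
```

>>> step_arm([
  [[0.03,-0.01,0,0,0,0,1],[0.02,0,0,0,0,0,1],[0,0,0,0,0,0,1],[0,0,0,0,0,0,1],[-0.1,0.03,0,0,0,0,1]],
])

```text
t: 11.95
ee_pos: [533.1, -289.6, 189.6]
orientation: [3.114, -0.412, 0.001]
ft_force: [0.1, -0.4, 0.1]
width: 87.7
grasp_force: 0.0
```

>>> step_arm([
  [[-0.3,0.08,0,0,0,0,1],[0,0,0.8,0,0,0,1],[0,0,0.8,0,0,0,1],[0,0,0.4,0,0,0,1],[0,0,0,0,0,0,1]],
])

```text
t: 12.58
ee_pos: [518.3, -285.7, 290.8]
orientation: [3.113, -0.412, 0.004]
ft_force: [-0.6, -0.8, 0.5]
width: 87.6
grasp_force: 0.0
```

```bash
python3 - <<'E'
from ov import *
d=snap("wrist","w6.png",s=1.25); print(readout.get_obs()["ee_pos"])
n=np.load("n.npy"); n[:2]+=[1,-.3]
im=cv2.imread("pics/w6.png").astype(int).sum(2)//3
g=lambda x,y,z:(lambda p:int(im[int(p[1]),int(p[0])]) if 0<=p[0]<800 and 0<=p[1]<500 else -1)(proj("wrist",pt(n[:2],n[2],x,y,z))*1.25)
for y in(-75,-40,0,40): print("y",y,[g(x,y,20) for x in range(-40,6,2)])
for x in(-15,-10,-5): print("x",x,[g(x,y,20) for y in range(-104,-70,2)],[g(x,y,20) for y in range(78,104,2)])
E
```

```text
[ 517.92791063 -285.41385876  289.49014613]
y -75 [95, 98, 91, 95, 92, 93, 94, 90, 98, 101, 36, 44, 39, 32, 44, 41, 44, 38, 54, 71, 149, 148, 143]
y -40 [90, 93, 95, 96, 94, 90, 94, 95, 96, 91, 36, 40, 38, 28, 43, 45, 32, 44, 35, 39, 77, 77, 78]
y 0 [91, 96, 93, 97, 95, 97, 91, 93, 92, 80, 32, 35, 47, 31, 36, 39, 37, 37, 39, 64, 80, 74, 80]
y 40 [88, 94, 95, 94, 93, 94, 94, 95, 93, 83, 33, 41, 39, 36, 42, 44, 35, 35, 41, 70, 78, 76, 72]
x -15 [182, 154, 153, 144, 114, 44, 44, 86, 84, 34, 38, 31, 35, 40, 32, 37, 44] [20, 22, 25, 6, 13, 8, 87, 47, 49, 43, 50, 114, 148]
x -10 [24, 120, 156, 125, 102, 46, 47, 44, 77, 77, 51, 42, 44, 28, 43, 42, 39] [28, 11, 11, 16, 35, 192, 167, 33, 49, 56, 50, 121, 146]
x -5 [153, 161, 157, 146, 112, 46, 48, 84, 71, 75, 46, 36, 35, 34, 36, 38, 35] [40, 39, 37, 31, 29, 32, 203, 30, 52, 53, 50, 124, 131]
```

The front edge sits at x≈-20 to -21 mm all along the bar. The ends are at y≈-86 and +89 mm, so it is flush, parallel and centred, and the gripper is clear of everything.

```bash
python3 -c "
from workcell import ctrl
print(ctrl.close_job())"
```

```text
the job is handed in; nothing more can be done
None
```

I pushed the bar into the bay under the bridge and handed the job in at about 12.6 s. By the wrist camera it lies flush along the fence, parallel to it and about 1–2 mm off mid-bay; the hand-in returned no verdict.

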